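# Load and exercise the spring tester

## Robot

A 6-joint arm with a two-finger parallel gripper is mounted at the origin on the work surface. World frame = base frame: x ahead of the robot, y to its left, z up, the work surface at z = 0. Lengths are in mm, angles in rad, forces in N, time in s.
With the tool pointing down it reaches from about 300 to 775 mm from the base axis. Payload 14.6 kg.
Tool frame: the origin (TCP) lies at the centre of the arm's flange, where the gripper is bolted on; the fingertips stand 199 mm ahead of it and the grasp point (between the pads) lies 180 mm ahead of it; z points along the fingers, y is the line along which they close (so a half turn about z gives the same grasp; the last joint's range is limited). The gripper opens to 94 mm and grips with 3 to 60 N. Pads are 16 mm wide; open, the fingers measure 119 mm over their backs; the gripper's body (75 mm by 177 mm) begins 78 mm behind the grasp point.
Start: joints at [-1.325, 0.3, 1.521, -0, 1.321, -0.067], TCP at [169.241, -523.305, 404.646] pointing down, gripper open.
Joint ranges: [-3.03, 3.03], [-0.79, 2.21], [0.23, 2.52], [-1.04, 4.18], [0, 3.07], [-2.55, 2.55]. Speed limits (rad/s): [2.22, 2.22, 2.57, 3.14, 3.14, 3.14].

## Interface

Orientations are given as a 3x3 rotation matrix whose columns are the frame's x, y, z axes.
In Python, from plant import * gives the robot as it stands. The module is installed in compiled form; this text tells all that it offers.
- The arm moves only by the tool carry_out, never from a script. Its argument "moves" is a list of rows, each a list of 7 numbers: the turn, a rotation vector about the tool's x, y, z in degrees, then the shift along the tool's x, y, z in cm, then the closure, from 0 (fully open) to 1 (shut). In form: [[wx, wy, wz, tx, ty, tz, fingers], ...]. A call has 1 to 12 rows; each row is the pose to reach, as a shift and turn from the pose commanded when the call began, along the tool's axes at that moment; what a row does not reach only later rows make up. A row lasts 1/12 s, in which the tool goes at most 41.7 mm and 7.16 degrees, less where a joint would pass 70% of its speed; a pose out of reach is approached as far as the arm can. A call with a gripper value outside its range is refused whole. The fingers move at their own pace and stop on an object; "newtons" is the grip in N (left out, the last holds). Time passes only in rows, so rows that repeat a pose let the fingers close. It gives the time, the measured TCP pose, the force, the opening and the grip force at its end, in the units of the state.
- get_obs(): the state, without advancing time (a new reading comes with each control period).
- camera(name): name is "side" or "top" or "wrist"; returns (picture, depth): 420x560x3 uint8, red, green, blue; 420x560 float32, mm along the optical axis (not along the pixel's ray), 0 where there is no reading.
- camera_info(name): a dict with "K" (3x3 intrinsics, pixels), "rvec" (rotation vector, rad) and "tvec" (3), from world to camera coordinates, as OpenCV has them. Camera axes: x right, y down, z forward; pixel columns grow to the right and rows downward; lengths in mm; the calibration is good to about 2 mm. A picture is of the moment at which its call begins: read the wrist's pose just before it. camera_info takes no time and is no camera call; for the wrist camera it gives the pose at the moment of the call.
- close_job(): hands the job in; it is judged then, once.
The state is a dict: "clock": time; "qpos": joint angles; "qd": joint speeds; "joint_torque": joint torques, N m; "ee_pos": TCP position; "ee_rot": TCP orientation; "force": force on the tool from outside, world axes, zero at the start; "wrist_torque": the same for the moment, N m; "finger_gap": finger opening in mm; "finger_force": force on a finger pad.
Only numpy, scipy, OpenCV 4.12 (cv2) and the standard library are available. Lean on these libraries where they do the work, as an engineer would, in place of code of your own. Each camera call takes 0.05 s, during which the arm holds its last target. There are 200 camera calls.

## Task

Ready the spring tester, the stand with the slim upright steel spindle: first push its swing-over guard aside by the small black post, about a quarter turn, then take the taller of the two steel ring weights from the tray and lower it gently over the spindle, without letting it drop, until it rests on the round carrier. Then press the spindle's head fully down to its stop, keep it there for a good second, and let it come back up slowly without snapping back. Leave the ring on the spindle and the guard open, keep the other stand's mushroom plunger unpressed, and leave the flat ring and everything else where it is.

Things in the scene. Friction and masses are not known exactly. Their poses are not given: they have to be found in the camera images.
- spindle_head (a point): centre of the flat top of the tester's vertical steel spindle, 18 mm across; 115 mm above the table when up, 97 mm when pressed to its stop. It is the head to press
- spindle (a joint): how far the spindle is pressed down: 0 m up, 0.018 m at its stop; spring of about 6 N at the top and 14 N at the stop
- carrier (a point): centre of the top of the round carrier (48 mm across, 6 mm thick) on the spindle, which moves with it; 55 mm below the spindle's head, so 60 mm above the table when up. The tester's white housing below it is 76 mm across and 36 mm high
- guard_post (a point): top centre of the upright black post (14 mm across, 39 mm high, its foot at 136 mm and its top at 175 mm above the table) on the end of the guard: a flat aluminium disc 56 mm across at 128 to 136 mm height, on a swing arm; closed, the disc hangs over the spindle's head
- guard_hinge (a point): the guard's vertical hinge axis, 90 mm from the post and 90 mm from the spindle axis, at 136 mm height on a column 18 mm across that reaches to 141 mm with its hub 26 mm across. The column's foot is 48 mm across and 12 mm high
- guard (a joint): the guard's angle about its hinge: 0 rad over the spindle (a stop), grows counter-clockwise seen from above, stop at 1.75 rad; stiff enough to stay where it is left
- tall_ring: the taller steel ring weight, 44 mm outside, 22 mm bore, 30 mm high, about 0.2 kg, standing upright in one half of the tray; origin at the centre of its underside, z along its axis
- flat_ring: the flat steel ring weight, 44 mm outside, 22 mm bore, 14 mm high, in the other half of the tray; origin at the centre of its underside
- tray: shallow fixed wooden tray, 80 mm (its x) by 180 mm (its y), walls 10 mm high and 4 mm thick, floor 4 mm, a 10 mm high divider at half its y; origin under its centre
- mushroom_top (a point): top centre of the broad black mushroom plunger (42 mm across, 101 mm above the table) of the other white stand, foot 70 x 110 mm
- mushroom (a joint): how far the mushroom plunger is pressed: 0 m up, 0.018 m down
- bottle: white plastic bottle with a black cap, 48 mm across, 120 mm high, standing between the two stands; origin at the centre of its underside
- knob_weight: steel cylinder weight with a knob on top (no hole), 38 mm across, 70 mm high; origin under its centre
- rubber_block: black rubber specimen block, 50 x 35 x 25 mm; origin under its centre
- jar: amber glass jar with a black lid, 50 mm across, 70 mm high; origin under its centre
- screwdriver: screwdriver lying flat, 170 mm long along its x axis
- calliper: calliper lying flat, 200 mm long along its x axis, 12 mm thick
Not all that is in view belongs to the job. What is shaped like the part that bears mushroom_top but turquoise is not meant.

How it is judged (in metres and radians):
On the way, in this order (a step that is already met when the one before it is completed fails the run):
1. the guard is swung clear of the spindle (past 0.9 rad) (value of joint guard above 0.9 rad), for 0.2 s.
2. the tall ring sits on the carrier around the spindle (horizontal distance between tall_ring and carrier below 0.006 m and z of tall_ring in the frame of carrier between -0.004 and 0.004 m and angle between tall_ring's own z axis and vertical below 0.12 rad), for 0.2 s.
3. the spindle is pressed to its stop (within 2 mm) with the ring on it, and kept there for 0.8 s (all of step 2 and value of joint spindle above 0.016 m), for 0.8 s.
At the end, for the whole second after the job is handed in: Tall ring at rest on the carrier round the spindle (axes within 6 mm, underside within 4 mm, tilt under 0.12 rad); spindle up (within 3 mm), guard open past 0.9 rad, mushroom plunger up (within 3 mm); flat ring and the six bystanders within 30 mm of their starts (all of step 2 and value of joint each of spindle, mushroom below 0.003 m and value of joint guard above 0.9 rad and linear speed of tall_ring below 0.02 m/s and distance of each of flat_ring, bottle, knob_weight, rubber_block, jar, screwdriver, calliper from where it was at the start of the episode below 0.03 m); the robot touches nothing.
It fails at once if the ring is dropped down the spindle (faster than 0.4 m/s along it) (horizontal distance between tall_ring and carrier below 0.012 m and z of tall_ring in the frame of carrier below 0.055 m and linear speed of tall_ring above 0.4 m/s).
It fails at once if the spindle snaps back up (faster than 0.2 m/s) (velocity of joint spindle below -0.2 m/s).
It fails at once if the mushroom plunger is pressed by more than 5 mm (value of joint mushroom above 0.005 m).
It fails at once if the flat ring or a bystander is moved by more than 30 mm, or a standing one tipped over (distance of any of flat_ring, bottle, knob_weight, rubber_block, jar, screwdriver, calliper from where it was at the start of the episode above 0.03 m or angle between any of bottle, knob_weight, jar's own z axis and vertical above 0.5 rad).
It also fails if it takes over 66 s, if anything falls off the work surface, if the arm or the gripper's body presses on something with over 40 N, if the wrist force passes 120 N, or if a joint passes its speed limit or range.

## Working session

There is one attempt and no reset: what is moved stays moved. The work goes in short steps, Python scripts to look and compute and a tool call to move; the robot and the scene stay as the last step left them, time stands still between calls to the robot, and variables do not carry over. Pictures are saved under pics/ and viewed, at most 10 in all, crops included, and the job is handed in when it is done.

Besides the shell and the picture viewer there is one more tool, called after "Call:" in YAML: its name, and indented under it one key for each argument. carry_out: Moves the arm, as the interface text tells. Its arguments: {"type":"object","properties":{"moves":{"type":"array"},"newtons":{"type":"number"}},"required":["moves"]}

```bash
mkdir -p pics; cat > h.py <<'E'
from plant import *
import numpy as np, cv2
def snap(n,f):
    p,d=camera(n); cv2.imwrite(f'pics/{f}.png',p[:,:,::-1]); np.savez(f'pics/{f}.npz',p=p,d=d,**{k:np.array(v,float) for k,v in camera_info(n).items() if k in('K','rvec','tvec')}); return p,d
def load(f): return np.load(f'pics/{f}.npz')
def cloud(c):
    R=cv2.Rodrigues(c['rvec'])[0]; t=c['tvec'].reshape(3); d=c['d'].astype(float)
    v,u=np.mgrid[:420,:560]; uv=np.stack([u,v,np.ones_like(u)],-1)@np.linalg.inv(c['K']).T
    P=(uv*d[...,None]-t)@R; P[d==0]=np.nan; return P
def ray(c,u,v,z):
    R=cv2.Rodrigues(c['rvec'])[0]; t=c['tvec'].reshape(3)
    o=-R.T@t; k=R.T@np.linalg.inv(c['K'])@[u,v,1.]; return o+k*(z-o[2])/k[2]
E
python3 - <<'E'
from h import *
for n in('top','side'):
    snap(n,n+'1'); c=load(n+'1'); R=cv2.Rodrigues(c['rvec'])[0]; print(n,-R.T@c['tvec'].reshape(3),R[2])
o=get_obs();print(o['clock'],o['ee_pos'],o['ee_rot'],o['finger_gap'])
E
```

```text
top [ 376.33309898   -3.11433805 1329.61091507] [ 0.10475255  0.01650827 -0.99436129]
side [ -7.12438005 512.52938317 720.0801367 ] [ 0.53970553 -0.54620289 -0.64060936]
0.1 [ 169.22144792 -523.29172847  404.1336964 ] [[ 9.51478007e-01  3.07716628e-01 -2.81408305e-04]
 [ 3.07716754e-01 -9.51477482e-01  1.00054924e-03]
 [ 4.01319723e-05 -1.03859465e-03 -9.99999460e-01]] 93.96493317833968
```

View pics/top1.png

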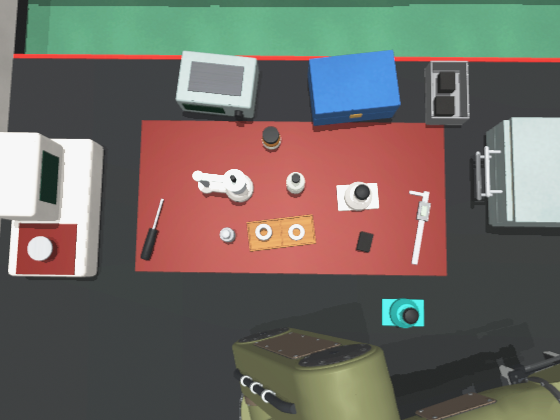

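View pics/side1.png

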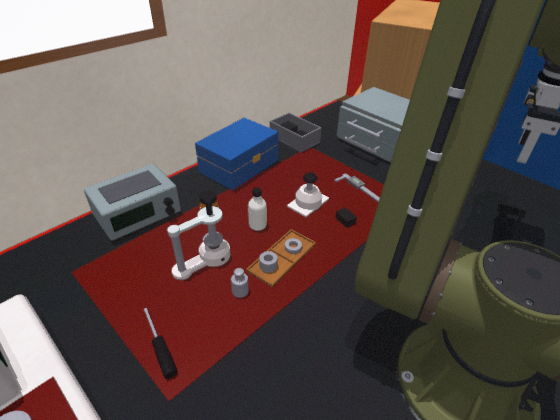

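The top view shows the guard disc and post near (235,179), the hinge near (199,176), the rings at (264,232) and (297,232), the bottle at (295,183), the mushroom at (361,192) and the knob weight at (227,235). The side view shows the taller ring at (268,262), the left, +y half of the tray.

```bash
python3 - <<'E'
from h import *
c=load('top1');P=cloud(c);p=c['p'].astype(int);np.set_printoptions(precision=1,suppress=True)
hsv=cv2.cvtColor(c['p'],cv2.COLOR_RGB2HSV)
def blob(name,m,box,z=None):
    a=np.zeros(m.shape,bool);u0,v0,u1,v1=box;a[v0:v1,u0:u1]=m[v0:v1,u0:u1]
    q=P[a];print(name,a.sum(),'med',np.nanmedian(q,0),'min',np.nanmin(q,0),'max',np.nanmax(q,0),'mid',(np.nanmin(q,0)+np.nanmax(q,0))/2)
Z=P[...,2]
blob('post',(Z>155)&(Z<185),(215,160,260,205))
blob('disc',(Z>122)&(Z<142),(215,160,260,205))
blob('hub',(Z>125)&(Z<150),(185,160,212,200))
blob('tester all',(Z>28)&(Z<45),(215,160,265,215))
for n,b in(('ringL',(250,218,280,246)),('ringR',(284,218,312,246))):
    s=(hsv[...,1]<70); blob(n,s&(Z>8),b)
blob('bottle',Z>90,(280,165,310,200));blob('mush',Z>90,(335,175,385,215));blob('knob',Z>30,(215,222,240,245));blob('jar',Z>40,(255,120,290,155))
blob('tray',(hsv[...,0]<25)&(hsv[...,1]>120)&(p[...,0]>150)&(p[...,1]>80),(240,210,325,255))
blob('screwdriver',Z>8,(135,195,170,265));blob('blk',Z>15,(350,228,380,255))
big=cv2.resize(c['p'][150:260,180:330],None,fx=5,fy=5,interpolation=cv2.INTER_CUBIC);cv2.imwrite('pics/crop1.png',big[:,:,::-1])
E
```

```text
post 34 med [584.7 141.9 174.3] min [578.3 136.2 156.1] max [592.2 148.9 181.6] mid [585.3 142.6 168.9]
disc 411 med [584.8 146.  136.8] min [557.5 116.2 127.3] max [612.5 189.5 141.8] mid [585.  152.8 134.6]
hub 161 med [592.8 223.2 139.6] min [581.6 197.9 125.7] max [605.1 245.5 147.9] mid [593.3 221.7 136.8]
tester all 231 med [566.8 127.9  34.8] min [548.5 107.7  28. ] max [617.1 178.   43.3] mid [582.8 142.8  35.7]
ringL 174 med [465.7  73.3  34.4] min [444.3  52.5   8.5] max [485.   94.8  41.2] mid [464.6  73.6  24.8]
ringR 150 med [467.8 -14.3  18.4] min [446.3 -36.1   8.1] max [487.2   7.1  23.7] mid [466.8 -14.5  15.9]
bottle 104 med [591.9  -9.6 119.1] min [580.7 -22.7  90. ] max [606.6   5.5 126. ] mid [593.7  -8.6 108. ]
mush 193 med [ 564.  -177.7   98.5] min [ 546.1 -198.6   90. ] max [ 585.3 -160.2  105.5] mid [ 565.7 -179.4   97.7]
knob 168 med [454.9 167.5  48.8] min [437.6 151.1  33.2] max [474.4 188.6  74.4] mid [456.  169.9  53.8]
jar 282 med [714.6  57.3  69.9] min [694.6  34.2  40.2] max [741.9  80.   78.3] mid [718.3  57.1  59.2]
tray 3388 med [465.6  22.8   3.4] min [404.8 -91.2  -8.2] max [527.8 139.6  17.2] mid [466.3  24.2   4.5]
screwdriver 394 med [438.6 378.4  22.2] min [380.1 332.5   8. ] max [559.7 419.4  32.9] mid [469.9 376.   20.5]
blk 255 med [ 443.  -195.6   25.7] min [ 416.6 -216.7   15.2] max [ 469.9 -174.2   33.7] mid [ 443.3 -195.5   24.4]
```

View pics/crop1.png

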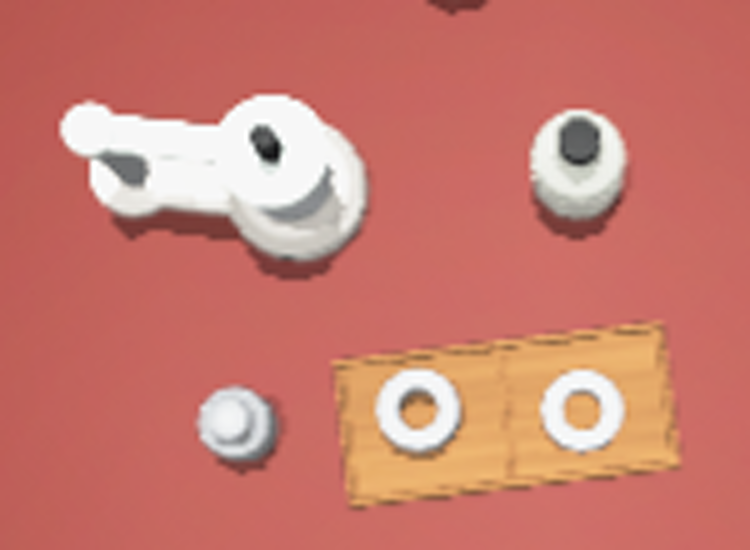

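Call:
carry_out:
  moves:
    - [0, 0, -7, 3, -2.8, 0, 1]
    - [0, 0, -14, 6, -5.7, 0, 1]
    - [0, 0, -21, 9, -8.6, 0, 1]
    - [0, 0, -28, 12, -11.4, 0, 1]
    - [0, 0, -35, 15, -14.3, 0, 1]
    - [0, 0, -42, 18, -17.1, 0, 1]
    - [0, 0, -49, 21, -20, 0, 1]
    - [0, 0, -56, 24, -22.8, 0, 1]
    - [0, 0, -63, 27, -25.7, 0, 1]
    - [0, 0, -70, 30, -28.5, 0, 1]
    - [0, 0, -72.1, 32, -30.4, 0, 1]
    - [0, 0, -72.1, 33, -31.4, 0, 1]
  newtons: 30

```text
clock: 1.1
ee_pos: [387.5, -120.4, 404.6]
ee_rot: [[-0.006, 1.0, 0.0], [1.0, 0.006, 0.0], [0.0, 0.0, -1.0]]
force: [-0.4, -1.3, -0.9]
finger_gap: 17.5
finger_force: 0.0
```

Call:
carry_out:
  moves:
    - [0, 0, 0, 3.3, 1.9, 0, 1]
    - [0, 0, 0, 6.6, 3.7, 0, 1]
    - [0, 0, 0, 9.9, 5.6, 0, 1]
    - [0, 0, 0, 13.2, 7.4, 0, 1]
    - [0, 0, 0, 16.5, 9.3, 0, 1]
    - [0, 0, 0, 19.8, 11.2, 0, 1]
    - [0, 0, 0, 23.1, 13, 0, 1]
    - [0, 0, 0, 26.2, 14.8, 0, 1]
    - [0, 0, 0, 26.2, 14.8, 0, 1]
    - [0, 0, 0, 26.2, 14.8, 0, 1]

```text
clock: 1.93
ee_pos: [534.7, 140.2, 403.7]
ee_rot: [[-0.003, 1.0, -0.002], [1.0, 0.003, -0.0], [-0.0, -0.002, -1.0]]
force: [0.1, -0.7, -0.6]
finger_gap: 0.4
finger_force: 0.0
```

```bash
python3 - <<'E'
from h import *
snap('wrist','w1');c=load('w1');np.set_printoptions(precision=1,suppress=True)
R=cv2.Rodrigues(c['rvec'])[0];print(-R.T@c['tvec'].reshape(3),R)
P=cloud(c);Z=P[...,2];print(get_obs()['ee_pos'])
for lo,hi in((168,180),(132,138)):
    m=((Z>lo)&(Z<hi)).astype(np.uint8);n,l,s,ce=cv2.connectedComponentsWithStats(m)
    for i in range(1,n):
        if s[i,4]>100:
            q=P[l==i];print(lo,s[i],np.median(q,0),q.min(0),q.max(0))
E
```

```text
[535.  214.6 383.4] [[ 1.   0.  -0. ]
 [ 0.  -1.   0.3]
 [-0.  -0.3 -1. ]]
[534.4 139.2 404. ]
168 [347 221  24  24 430] [584.3 141.4 174.4] [578.1 133.6 168.1] [591.8 147.4 176.5]
132 [ 309   70   78  182 5882] [586.6 155.7 135.8] [557.2 112.9 132. ] [612.7 238.9 138. ]
```

View pics/w1.png

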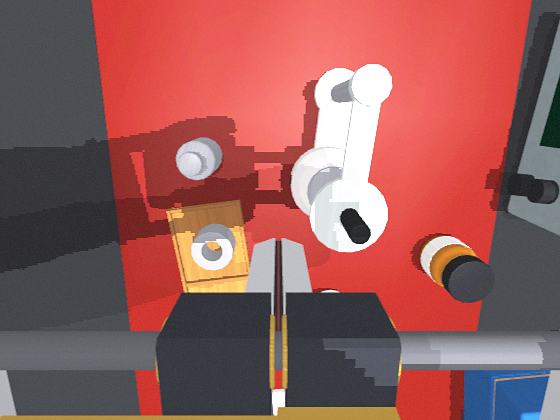

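The wrist view shows the post at (355,226), the hub at (372,84), the tall ring at (212,250) and the jar at (455,265). The post measures (585,141.5), which matches the top view. Next I lower the closed fingers behind the post and push along the arc.

Call:
carry_out:
  moves:
    - [0, 0, 0, 0, 0, 2, 1]
    - [0, 0, 0, 0, 0, 4, 1]
    - [0, 0, 0, 0, 0, 5.5, 1]
    - [0, 0, 0, 0.3, 0.8, 5.5, 1]
    - [0, 0, 0, 0.6, 1.6, 5.5, 1]
    - [0, 0, 0, 0.8, 2.4, 5.5, 1]
    - [0, 0, 0, 0.8, 2.4, 5.5, 1]

```text
clock: 2.57
ee_pos: [559.6, 146.7, 350.6]
ee_rot: [[0.0, 1.0, 0.002], [1.0, -0.0, 0.0], [0.0, 0.002, -1.0]]
force: [-0.0, 0.1, -0.2]
finger_gap: 0.6
finger_force: 0.0
```

Call:
carry_out:
  moves:
    - [0, 0, 0, -0.4, 1.3, 0, 1]
    - [0, 0, 0, -0.6, 2.6, 0, 1]
    - [0, 0, 0, -0.6, 3.5, 0, 1]
    - [0, 0, 0, -0.6, 4.4, 0, 1]
    - [0, 0, 0, -0.4, 5.3, 0, 1]
    - [0, 0, 0, -0.2, 6.2, 0, 1]
    - [0, 0, 0, 0.1, 7, 0, 1]
    - [0, 0, 0, 0.5, 7.8, 0, 1]
    - [0, 0, 0, 1, 8.6, 0, 1]
    - [0, 0, 0, 1.6, 9.3, 0, 1]
    - [0, 0, 0, 2.2, 10, 0, 1]
    - [0, 0, 0, 2.9, 10.5, 0, 1]

```text
clock: 3.57
ee_pos: [663.9, 175.7, 350.3]
ee_rot: [[0.0, 1.0, 0.0], [1.0, -0.0, -0.0], [-0.0, 0.0, -1.0]]
force: [-1.4, -1.0, 0.7]
finger_gap: 0.1
finger_force: 0.4
```

Call:
carry_out:
  moves:
    - [0, 0, 0, 0.7, 0.5, 0, 1]
    - [0, 0, 0, 1.5, 0.9, 0, 1]
    - [0, 0, 0, 1.9, 1.1, 0, 1]
    - [0, 0, 0, 1.9, 1.1, 0, 1]

```text
clock: 3.9
ee_pos: [674.6, 195.7, 349.9]
ee_rot: [[-0.001, 1.0, 0.0], [1.0, 0.001, 0.0], [0.0, 0.0, -1.0]]
force: [0.3, -0.1, 0.2]
finger_gap: 0.5
finger_force: 0.0
```

```bash
python3 - <<'E'
from h import *
p,d=snap('top','t2');c=load('t2');np.set_printoptions(precision=1,suppress=True);o=get_obs();print(o['ee_pos'],o['force'])
cv2.imwrite('pics/t2c.png',cv2.resize(p[110:260,160:330],None,fx=4,fy=4)[:,:,::-1])
E
```

```text
[674.5 195.3 349.8] [-0.3  0.4 -0.2]
```

View pics/t2c.png

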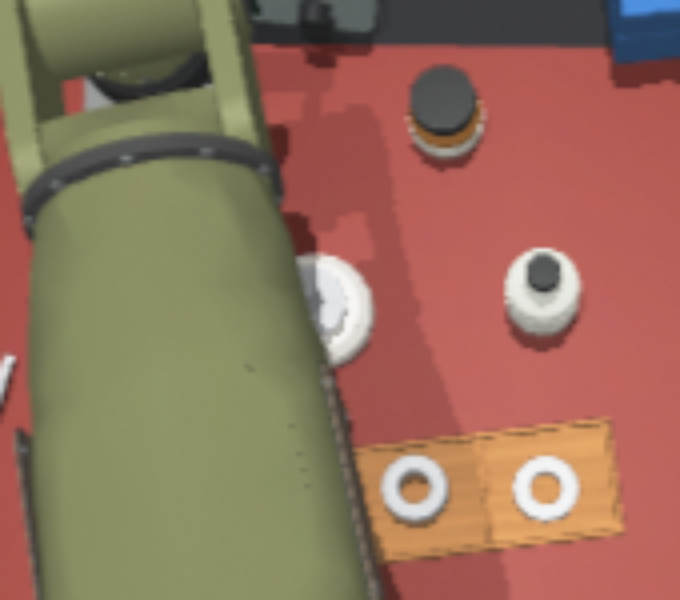

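The top view shows the disc off the tester, with the carrier visible at (325,300) in the crop, and both rings undisturbed. Now I raise, go to the ring and look with the wrist camera on the way.

Call:
carry_out:
  moves:
    - [0, 0, 0, -0.4, 0, -2.5, 1]
    - [0, 0, 0, -0.4, 0, -5.5, 1]
    - [0, 0, 0, -2, -3, -6, 0.8]
    - [0, 0, 0, -4, -6, -6, 0.5]
    - [0, 0, 0, -6, -9, -6, 0.2]
    - [0, 0, 0, -7.5, -12, -6, 0]
    - [0, 0, 0, -9, -15, -6, 0]
    - [0, 0, 0, -11, -18, -6, 0]
    - [0, 0, 0, -12.2, -20.4, -6, 0]
    - [0, 0, 0, -12.2, -20.4, -6, 0]
    - [0, 0, 0, -12.2, -20.4, -6, 0]

```text
clock: 4.87
ee_pos: [469.8, 72.5, 410.5]
ee_rot: [[0.001, 1.0, 0.002], [1.0, -0.001, 0.0], [0.0, 0.002, -1.0]]
force: [1.1, 0.4, 0.2]
finger_gap: 57.2
finger_force: 0.0
```

```bash
python3 - <<'E'
from h import *
snap('wrist','w2');c=load('w2');np.set_printoptions(precision=1,suppress=True)
P=cloud(c);Z=P[...,2];o=get_obs();print(o['ee_pos'],o['finger_gap'])
for lo,hi in((168,180),(112,118),(57,63),(30.5,37)):
    m=((Z>lo)&(Z<hi)).astype(np.uint8);n,l,s,ce=cv2.connectedComponentsWithStats(m)
    for i in range(1,n):
        if s[i,4]>60:
            q=P[l==i];cc,r=cv2.minEnclosingCircle(q[:,:2].astype(np.float32));print(lo,s[i],np.median(q,0),q.min(0),q.max(0),np.array(cc),r)
E
```

```text
[470.5  72.8 410.3] 61.08208239646755
112 [418 106  25  25 455] [585.3 141.7 114.2] [576.7 132.8 112.1] [594.3 150.3 116. ] [585.5 141.6] 9.003362655639648
57 [415   0  14  18  65] [588.  225.5  60.5] [585.6 221.9  57.2] [597.9 235.2  63. ] [592.4 229. ] 8.303988456726074
57 [ 378   89   53   55 1581] [579.6 143.9  59.2] [561.7 118.2  57. ] [606.9 165.1  62.8] [585.4 141.6] 23.94575309753418
57 [513 185  30  43 196] [701.5  64.8  59.8] [697.   38.1  57. ] [720.   78.8  63. ] [713.6  58.4] 21.32303810119629
57 [378 250  40  30 138] [582.5   8.2  60. ] [572.3 -16.4  57. ] [608.7  13.6  63. ] [590.8  -3.5] 21.966228485107422
57 [355 404  14  10  62] [ 564.1 -173.8   59.8] [ 558.1 -181.4   57.2] [ 572.7 -171.8   62.9] [ 565.3 -178.3] 7.659271240234375
30.5 [ 360   79   67   73 1576] [568.6 145.4  34.5] [551.3 107.8  30.5] [613.5 175.5  36.9] [585.  141.7] 34.267311096191406
30.5 [ 251  165   43   42 1049] [465.8  73.2  33.1] [444.5  51.6  30.5] [487.2  94.3  35.4] [465.5  72.9] 21.890451431274414
30.5 [494 178  35  44 217] [699.6  66.2  33.6] [694.7  35.   30.5] [724.4  81.   37. ] [715.7  57.8] 24.45903968811035
30.5 [371 241  41  27 120] [582.    8.4  33.4] [571.8 -15.2  30.6] [612.3  13.8  36.9] [592.4  -3.9] 22.896991729736328
30.5 [538 300  22  31 181] [766.2 -66.8  33.7] [762.2 -93.3  30.6] [783.3 -56.4  36.9] [775.7 -74.9] 19.875476837158203
30.5 [326 370  43  41 286] [ 541.1 -155.7   34.3] [ 529.  -200.2   30.5] [ 576.3 -145.    36.9] [ 554.5 -172.8] 33.542903900146484
```

View pics/w2.png

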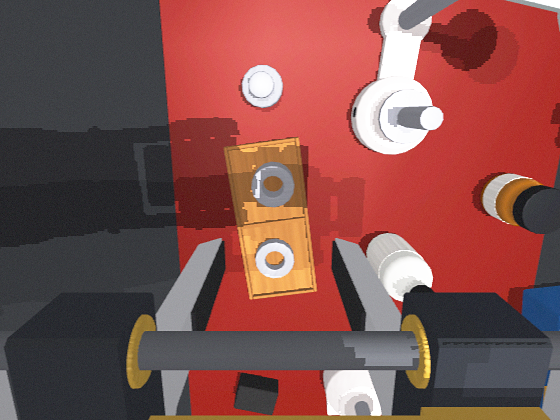

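The wrist view shows the guard open, the spindle head at (430,118), the tall ring at (272,185) and the flat ring at (275,260). The measured spindle (585.4,141.6, r 9.0, z 114) and ring (465.6,73.0, r 21.9, z 33) match the given sizes. Now I descend on the ring.

Call:
carry_out:
  moves:
    - [0, 0, 0, 0, -0.2, 3, 0]
    - [0, 0, 0, 0, -0.5, 6, 0]
    - [0, 0, 0, 0, -0.5, 9, 0]
    - [0, 0, 0, 0, -0.5, 12, 0]
    - [0, 0, 0, 0, -0.5, 14.5, 0]
    - [0, 0, 0, 0, -0.5, 17, 0]
    - [0, 0, 0, 0, -0.5, 19, 0]
    - [0, 0, 0, 0, -0.5, 19.9, 0]
    - [0, 0, 0, 0, -0.5, 19.9, 0]
    - [0, 0, 0, 0, -0.5, 19.9, 0]

```text
clock: 5.75
ee_pos: [466.1, 73.3, 210.4]
ee_rot: [[-0.001, 1.0, -0.001], [1.0, 0.001, -0.0], [-0.0, -0.001, -1.0]]
force: [0.1, -0.2, -0.1]
finger_gap: 93.8
finger_force: 0.0
```

Call:
carry_out:
  moves:
    - [0, 0, 0, 0, 0, 0, 0.2]
    - [0, 0, 0, 0, 0, 0, 0.3]
    - [0, 0, 0, 0, 0, 0, 0.4]
    - [0, 0, 0, 0, 0, 0, 0.5]
    - [0, 0, 0, 0, 0, 0, 0.6]
    - [0, 0, 0, 0, 0, 0, 0.6]
    - [0, 0, 0, 0, 0, 0, 0.6]
    - [0, 0, 0, 0, 0, 0, 0.6]
    - [0, 0, 0, 0, 0, 0, 0.6]
  newtons: 20

```text
clock: 6.5
ee_pos: [465.5, 73.0, 210.7]
ee_rot: [[-0.0, 1.0, -0.0], [1.0, 0.0, 0.0], [0.0, -0.0, -1.0]]
force: [-0.9, -0.3, 1.0]
finger_gap: 43.8
finger_force: 20.0
```

Call:
carry_out:
  moves:
    - [0, 0, 0, 0, 0, -1, 0.6]
    - [0, 0, 0, 0, 0, -2.5, 0.6]
    - [0, 0, 0, 0, 0, -5, 0.6]
    - [0, 0, 0, 0, 0, -8, 0.6]
    - [0, 0, 0, 0, 0, -11, 0.6]
    - [0, 0, 0, 0.2, 1.5, -13.4, 0.6]
    - [0, 0, 0, 0.5, 4, -13.4, 0.6]
    - [0, 0, 0, 1, 7, -13.4, 0.6]
    - [0, 0, 0, 1.4, 10, -13.4, 0.6]
    - [0, 0, 0, 1.7, 12, -13.4, 0.6]
    - [0, 0, 0, 1.7, 12, -13.4, 0.6]
    - [0, 0, 0, 1.7, 12, -13.4, 0.6]

```text
clock: 7.5
ee_pos: [585.6, 90.1, 344.3]
ee_rot: [[-0.0, 1.0, -0.001], [1.0, 0.0, -0.0], [-0.0, -0.001, -1.0]]
force: [0.0, -0.7, -2.5]
finger_gap: 43.9
finger_force: 20.0
```

```bash
python3 - <<'E'
from h import *
snap('wrist','w3');c=load('w3');np.set_printoptions(precision=1,suppress=True)
P=cloud(c);Z=P[...,2];o=get_obs();e=o['ee_pos'];print(e,o['ee_rot'],o['finger_gap'],o['finger_force'])
near=np.hypot(P[...,0]-e[0],P[...,1]-e[1])<26
for nm,m in(('ring',near&(Z>e[2]-180)&(Z<e[2]-170)),('head',(Z>111)&(Z<118)),('low',near&(Z>e[2]-212)&(Z<e[2]-180))):
    n,l,s,ce=cv2.connectedComponentsWithStats(m.astype(np.uint8))
    for i in range(1,n):
        if s[i,4]>60:
            q=P[l==i];cc,r=cv2.minEnclosingCircle(q[:,:2].astype(np.float32));print(nm,s[i],np.median(q,0),q.min(0),q.max(0),np.array(cc),r)
E
```

```text
[585.1  90.  344.5] [[-0.  1. -0.]
 [ 1.  0. -0.]
 [-0. -0. -1.]] 43.788317876876164 19.99939920846373
ring [ 224  230  107   85 4800] [585.2  91.3 167.1] [560.9  67.7 164.5] [609.2 111.  174.5] [585.1  92.6] 25.150209426879883
head [262 136  30  32 720] [584.5 141.6 114.5] [576.3 132.4 111.5] [593.2 150.2 116.7] [584.7 141.3] 8.966526985168457
low [ 227  215   91   51 1243] [582.5 108.2 153.5] [560.9  91.2 138.5] [604.8 111.4 164.5] [582.9  99.2] 21.962413787841797
low [319 238   9  31 145] [607.5  97.8 155. ] [607.2  90.8 144. ] [609.2 100.1 164.4] [608.1  95.5] 4.716048717498779
low [255 261  46  33 980] [585.1  79.9 153.6] [574.4  77.5 137.6] [596.3  89.5 164.5] [585.4  88.3] 11.006160736083984
```

View pics/w3.png

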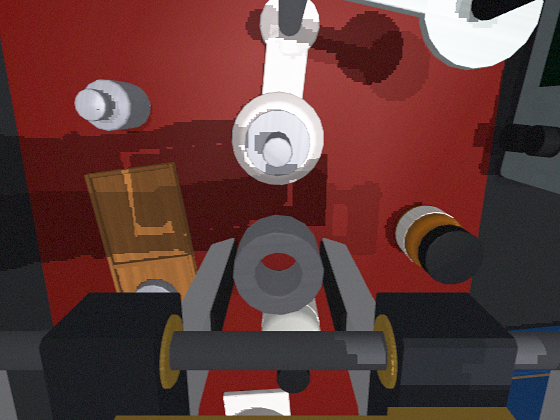

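The wrist view shows the ring held level at (278,265), its bore open at (278,275), and the spindle head at (277,150). Next I refine the offset between the bore and the head.

```bash
python3 - <<'E'
from h import *
from scipy.optimize import least_squares
c=load('w3');P=cloud(c);Z=P[...,2];np.set_printoptions(precision=2,suppress=True)
def fit(q,r0):
    f=lambda a:np.hypot(q[:,0]-a[0],q[:,1]-a[1])-a[2]
    return least_squares(f,[*q[:,:2].mean(0),r0],loss='soft_l1',f_scale=.5).x
def edges(m,z,hole):
    cs,h=cv2.findContours(m.astype(np.uint8),cv2.RETR_CCOMP,cv2.CHAIN_APPROX_NONE)
    k=[x for x,y in zip(cs,h[0]) if (y[3]>=0)==hole]; k=max(k,key=len).reshape(-1,2)
    return np.array([ray(c,u,v,z) for u,v in k])
zt=np.median(Z[(np.hypot(P[...,0]-585,P[...,1]-90)<20)&(Z>162)&(Z<175)]);print(zt)
m=(np.hypot(P[...,0]-585.1,P[...,1]-89.5)<30)&(abs(Z-zt)<4)
print('bore',fit(edges(m,zt,True),11))
o=edges(m,zt,False);o=o[abs(o[:,0]-585)<14];print('outer',fit(o,22))
h=(np.hypot(P[...,0]-585,P[...,1]-141.5)<14)&(abs(Z-114.5)<5);print('head',fit(edges(h,114.7,False),9))
E
```

```text
167.1025731521925
bore [585.36  90.57  10.54]
outer [585.32  90.19  21.72]
head [584.71 141.58   8.51]
```

Call:
carry_out:
  moves:
    - [0, 0, 0, 1, 0, 0, 0.6]
    - [0, 0, 0, 2.5, -0.03, 0, 0.6]
    - [0, 0, 0, 4, -0.05, 0, 0.6]
    - [0, 0, 0, 4.8, -0.05, 0, 0.6]
    - [0, 0, 0, 5.13, -0.05, 0, 0.6]
    - [0, 0, 0, 5.13, -0.05, 0, 0.6]
    - [0, 0, 0, 5.13, -0.05, 0.7, 0.6]
    - [0, 0, 0, 5.13, -0.05, 1.4, 0.6]
    - [0, 0, 0, 5.13, -0.05, 2, 0.6]
    - [0, 0, 0, 5.13, -0.05, 2.5, 0.6]
    - [0, 0, 0, 5.13, -0.05, 3, 0.6]
    - [0, 0, 0, 5.13, -0.05, 3, 0.6]

```text
clock: 8.55
ee_pos: [584.9, 141.1, 313.2]
ee_rot: [[-0.0, 1.0, -0.002], [1.0, 0.0, -0.0], [-0.0, -0.002, -1.0]]
force: [-0.5, 0.4, -3.4]
finger_gap: 44.3
finger_force: 20.0
```

```bash
python3 - <<'E'
from h import *
snap('wrist','w4');c=load('w4');np.set_printoptions(precision=2,suppress=True)
P=cloud(c);Z=P[...,2];o=get_obs();e=o['ee_pos'];print(e,o['force'],o['wrist_torque'],o['finger_gap'],o['finger_force'])
n=np.hypot(P[...,0]-e[0],P[...,1]-e[1])
m=n<22
for lo in range(100,145,4): print(lo,(m&(Z>=lo)&(Z<lo+4)).sum(),end='; ')
cv2.imwrite('pics/w4c.png',cv2.resize(c['p'][180:340,180:380],None,fx=3,fy=3)[:,:,::-1])
E
```

```text
[585.   141.21 313.98] [ 0.46  0.44 -1.52] [ 0.   -0.02  0.04] 44.15737752982022 19.999335114844143
100 0; 104 9; 108 224; 112 625; 116 346; 120 331; 124 351; 128 380; 132 1246; 136 3479; 140 18; 144 22;
```

View pics/w4c.png

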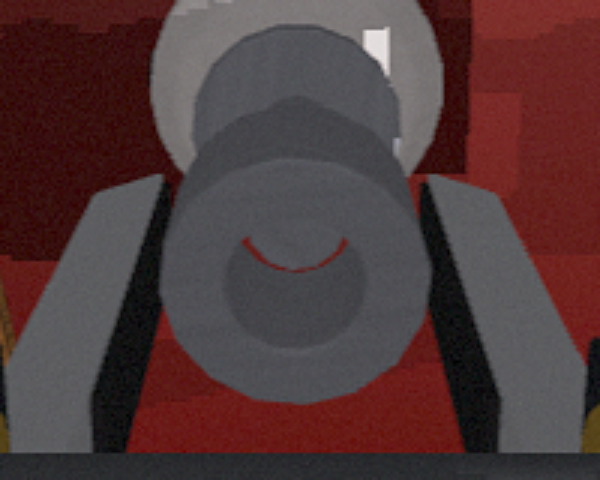

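The ring is around the head: the bore crop shows the head inside it with a thin, symmetric gap, and there is no contact force. Now I lower it smoothly.

Call:
carry_out:
  moves:
    - [0, 0, 0, 0, 0, 0.6, 0.6]
    - [0, 0, 0, 0, 0, 1.2, 0.6]
    - [0, 0, 0, 0, 0, 1.8, 0.6]
    - [0, 0, 0, 0, 0, 2.4, 0.6]
    - [0, 0, 0, 0, 0, 3, 0.6]
    - [0, 0, 0, 0, 0, 3.6, 0.6]
    - [0, 0, 0, 0, 0, 4.1, 0.6]
    - [0, 0, 0, 0, 0, 4.4, 0.6]
    - [0, 0, 0, 0, 0, 4.5, 0.6]
    - [0, 0, 0, 0, 0, 4.5, 0.6]

```text
clock: 9.43
ee_pos: [585.0, 141.4, 269.4]
ee_rot: [[-0.0, 1.0, -0.0], [1.0, 0.0, -0.0], [-0.0, -0.0, -1.0]]
force: [-0.1, 0.5, -2.2]
finger_gap: 44.0
finger_force: 20.0
```

Call:
carry_out:
  moves:
    - [0, 0, 0, 0, 0, 0.1, 0.6]
    - [0, 0, 0, 0, 0, 0.15, 0.6]
    - [0, 0, 0, 0, 0, 0.2, 0.6]
    - [0, 0, 0, 0, 0, 0.2, 0.6]

```text
clock: 9.77
ee_pos: [585.0, 141.4, 267.7]
ee_rot: [[-0.0, 1.0, 0.0], [1.0, 0.0, 0.0], [0.0, 0.0, -1.0]]
force: [0.2, 0.9, -2.3]
finger_gap: 44.0
finger_force: 20.0
```

Still carrying the weight, so I go down to contact in small steps.

Call:
carry_out:
  moves:
    - [0, 0, 0, 0, 0, 0.05, 0.6]
    - [0, 0, 0, 0, 0, 0.1, 0.6]
    - [0, 0, 0, 0, 0, 0.1, 0.6]
    - [0, 0, 0, 0, 0, 0.1, 0.6]

```text
clock: 10.1
ee_pos: [585.0, 141.4, 266.7]
ee_rot: [[-0.0, 1.0, 0.0], [1.0, 0.0, 0.0], [0.0, 0.0, -1.0]]
force: [-0.3, 1.1, -0.9]
finger_gap: 44.0
finger_force: 20.0
```

Call:
carry_out:
  moves:
    - [0, 0, 0, 0, 0, 0.05, 0.6]
    - [0, 0, 0, 0, 0, 0.08, 0.6]
    - [0, 0, 0, 0, 0, 0.08, 0.6]
    - [0, 0, 0, 0, 0, 0.08, 0.6]

```text
clock: 10.43
ee_pos: [585.0, 141.4, 266.1]
ee_rot: [[-0.0, 1.0, 0.0], [1.0, 0.0, 0.0], [0.0, 0.0, -1.0]]
force: [-2.2, -1.7, 2.8]
finger_gap: 44.0
finger_force: 20.0
```

Call:
carry_out:
  moves:
    - [0, 0, 0, 0, 0, 0, 0.5]
    - [0, 0, 0, 0, 0, 0, 0.45]
    - [0, 0, 0, 0, 0, 0, 0.4]
    - [0, 0, 0, 0, 0, 0, 0.35]
    - [0, 0, 0, 0, 0, 0, 0.3]
    - [0, 0, 0, 0, 0, 0, 0.3]
    - [0, 0, 0, 0, 0, 0, 0.3]
  newtons: 10

```text
clock: 11.02
ee_pos: [585.0, 141.4, 265.8]
ee_rot: [[-0.0, 1.0, -0.0], [1.0, 0.0, 0.0], [0.0, -0.0, -1.0]]
force: [-0.1, -0.5, -0.4]
finger_gap: 65.7
finger_force: 0.0
```

Call:
carry_out:
  moves:
    - [0, 0, 0, 0, 0, -1, 0.3]
    - [0, 0, 0, 0, 0, -2.5, 0.3]
    - [0, 0, 0, 0, 0, -4, 0.3]
    - [0, 0, 0, -0.5, 0, -6, 0.3]
    - [0, 0, 0, -2.5, 0, -7, 0.5]
    - [0, 0, 0, -4.5, 0, -7.5, 0.7]
    - [0, 0, 0, -5, 0, -7.5, 1]
    - [0, 0, 0, -5, 0, -7.5, 1]
    - [0, 0, 0, -5, 0, -7.5, 1]
    - [0, 0, 0, -5, 0, -7.5, 1]

```text
clock: 11.85
ee_pos: [585.0, 92.1, 340.5]
ee_rot: [[-0.001, 1.0, -0.001], [1.0, 0.001, 0.0], [0.0, -0.001, -1.0]]
force: [-0.5, 0.3, 0.3]
finger_gap: 29.6
finger_force: 0.0
```

```bash
python3 - <<'E'
from h import *
snap('wrist','w5');c=load('w5');np.set_printoptions(precision=1,suppress=True)
P=cloud(c);Z=P[...,2];o=get_obs();e=o['ee_pos'];print(e,o['finger_gap'],o['force'])
n=np.hypot(P[...,0]-585,P[...,1]-141.5)<40
for nm,lo,hi in(('head',111,118),('ringtop',86,94),('carrier',57,63)):
    m=n&(Z>lo)&(Z<hi);q=P[m]
    if len(q)>20:cc,r=cv2.minEnclosingCircle(q[:,:2].astype(np.float32));print(nm,len(q),np.median(q,0),np.array(cc),r)
E
```

```text
[585.   92.2 340.5] 25.07008790907581 [ 0.6 -0.9 -0.9]
head 743 [585.  141.7 114.3] [585.1 141.4] 8.873143196105957
ringtop 2653 [585.5 142.4  89.3] [585.5 140.5] 21.909563064575195
carrier 350 [583.8 159.4  59.3] [585.2 145.2] 23.364429473876953
```

View pics/w5.png

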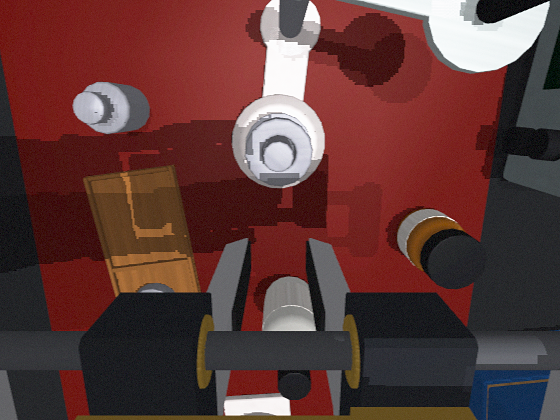

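The ring sits on the carrier at (280,150), with its top at 89 mm (90 expected) and the head at 114 mm. The guard is open. Now I close the fingers and press the head.

Call:
carry_out:
  moves:
    - [0, 0, 0, 1.5, 0, 0, 1]
    - [0, 0, 0, 3, 0, 0, 1]
    - [0, 0, 0, 4.5, 0, 0, 1]
    - [0, 0, 0, 4.94, 0, 0, 1]
    - [0, 0, 0, 4.94, 0, 0.7, 1]
    - [0, 0, 0, 4.94, 0, 1.4, 1]
    - [0, 0, 0, 4.94, 0, 1.9, 1]
    - [0, 0, 0, 4.94, 0, 2.2, 1]
    - [0, 0, 0, 4.94, 0, 2.2, 1]
  newtons: 20

```text
clock: 12.65
ee_pos: [585.0, 140.3, 317.7]
ee_rot: [[0.0, 1.0, -0.002], [1.0, -0.0, -0.0], [-0.0, -0.002, -1.0]]
force: [0.8, 0.0, -0.1]
finger_gap: 0.4
finger_force: 0.0
```

Call:
carry_out:
  moves:
    - [0, 0, 0, 0, 0, 0.3, 1]
    - [0, 0, 0, 0, 0, 0.6, 1]
    - [0, 0, 0, 0, 0, 0.8, 1]
    - [0, 0, 0, 0, 0, 1, 1]
    - [0, 0, 0, 0, 0, 1.2, 1]
    - [0, 0, 0, 0, 0, 1.2, 1]

```text
clock: 13.15
ee_pos: [585.1, 140.6, 307.1]
ee_rot: [[-0.0, 1.0, 0.001], [1.0, 0.0, -0.0], [-0.0, 0.001, -1.0]]
force: [-0.3, -2.0, 6.4]
finger_gap: 0.6
finger_force: 3.1
```

Call:
carry_out:
  moves:
    - [0, 0, 0, 0, 0, 0.2, 1]
    - [0, 0, 0, 0, 0, 0.4, 1]
    - [0, 0, 0, 0, 0, 0.6, 1]
    - [0, 0, 0, 0, 0, 0.8, 1]
    - [0, 0, 0, 0, 0, 1, 1]
    - [0, 0, 0, 0, 0, 1.1, 1]
    - [0, 0, 0, 0, 0, 1.1, 1]

```text
clock: 13.73
ee_pos: [585.1, 140.6, 296.7]
ee_rot: [[-0.0, 1.0, 0.001], [1.0, 0.0, -0.0], [-0.0, 0.001, -1.0]]
force: [-2.8, -2.6, 10.9]
finger_gap: 0.4
finger_force: 5.4
```

Call:
carry_out:
  moves:
    - [0, 0, 0, 0, 0, 0.05, 1]
    - [0, 0, 0, 0, 0, 0.1, 1]
    - [0, 0, 0, 0, 0, 0.1, 1]

```text
clock: 13.98
ee_pos: [585.1, 140.6, 296.4]
ee_rot: [[-0.0, 1.0, 0.002], [1.0, 0.0, -0.0], [-0.0, 0.002, -1.0]]
force: [-4.4, -3.5, 15.8]
finger_gap: 0.7
finger_force: 7.5
```

At the stop: the force rises without travel. I hold it there.

Call:
carry_out:
  moves:
    - [0, 0, 0, 0, 0, 0.05, 1]
    - [0, 0, 0, 0, 0, 0.05, 1]
    - [0, 0, 0, 0, 0, 0.05, 1]
    - [0, 0, 0, 0, 0, 0.05, 1]
    - [0, 0, 0, 0, 0, 0.05, 1]
    - [0, 0, 0, 0, 0, 0.05, 1]
    - [0, 0, 0, 0, 0, 0.05, 1]
    - [0, 0, 0, 0, 0, 0.05, 1]
    - [0, 0, 0, 0, 0, 0.05, 1]
    - [0, 0, 0, 0, 0, 0.05, 1]
    - [0, 0, 0, 0, 0, 0.05, 1]
    - [0, 0, 0, 0, 0, 0.05, 1]

```text
clock: 14.98
ee_pos: [585.1, 140.6, 296.3]
ee_rot: [[-0.0, 1.0, 0.002], [1.0, 0.0, -0.0], [-0.0, 0.002, -1.0]]
force: [-6.5, -3.9, 19.2]
finger_gap: 0.6
finger_force: 9.5
```

Call:
carry_out:
  moves:
    - [0, 0, 0, 0, 0, 0, 1]
    - [0, 0, 0, 0, 0, 0, 1]
    - [0, 0, 0, 0, 0, 0, 1]
    - [0, 0, 0, 0, 0, 0, 1]
    - [0, 0, 0, 0, 0, 0, 1]
    - [0, 0, 0, 0, 0, 0, 1]

```text
clock: 15.48
ee_pos: [585.1, 140.6, 296.3]
ee_rot: [[-0.0, 1.0, 0.002], [1.0, 0.0, -0.0], [-0.0, 0.002, -1.0]]
force: [-5.9, -4.5, 20.1]
finger_gap: 0.3
finger_force: 9.5
```

Next I release slowly, about 2 mm per row (24 mm/s).

Call:
carry_out:
  moves:
    - [0, 0, 0, 0, 0, -0.1, 1]
    - [0, 0, 0, 0, 0, -0.25, 1]
    - [0, 0, 0, 0, 0, -0.4, 1]
    - [0, 0, 0, 0, 0, -0.55, 1]
    - [0, 0, 0, 0, 0, -0.7, 1]
    - [0, 0, 0, 0, 0, -0.85, 1]
    - [0, 0, 0, 0, 0, -1, 1]
    - [0, 0, 0, 0, 0, -1.15, 1]
    - [0, 0, 0, 0, 0, -1.3, 1]
    - [0, 0, 0, 0, 0, -1.45, 1]
    - [0, 0, 0, 0, 0, -1.6, 1]
    - [0, 0, 0, 0, 0, -1.75, 1]

```text
clock: 16.48
ee_pos: [585.1, 140.6, 312.3]
ee_rot: [[-0.0, 1.0, 0.001], [1.0, 0.0, -0.0], [-0.0, 0.001, -1.0]]
force: [0.5, -1.0, 4.0]
finger_gap: 0.5
finger_force: 1.9
```

Call:
carry_out:
  moves:
    - [0, 0, 0, 0, 0, -0.15, 1]
    - [0, 0, 0, 0, 0, -0.3, 1]
    - [0, 0, 0, 0, 0, -0.5, 1]
    - [0, 0, 0, 0, 0, -1, 1]
    - [0, 0, 0, 0, 0, -2, 1]
    - [0, 0, 0, 0, 0, -4, 1]
    - [0, 0, 0, -2, -2, -6, 1]
    - [0, 0, 0, -4, -4, -7, 1]
    - [0, 0, 0, -5, -5, -7, 1]
    - [0, 0, 0, -5, -5, -7, 1]
    - [0, 0, 0, -5, -5, -7, 1]
    - [0, 0, 0, -5, -5, -7, 1]

```text
clock: 17.48
ee_pos: [535.4, 91.2, 382.0]
ee_rot: [[-0.001, 1.0, 0.0], [1.0, 0.001, 0.0], [0.0, 0.0, -1.0]]
force: [-0.1, -0.6, 0.1]
finger_gap: 0.1
finger_force: 0.0
```

```bash
python3 - <<'E'
from h import *
snap('wrist','w6');c=load('w6');np.set_printoptions(precision=1,suppress=True)
P=cloud(c);Z=P[...,2];o=get_obs();print(o['clock'],o['ee_pos'],o['force'],abs(o['qd']).max())
n=np.hypot(P[...,0]-585,P[...,1]-141.5)<40
for nm,lo,hi in(('head',108,118),('ringtop',80,94)):
    q=P[n&(Z>lo)&(Z<hi)];cc,r=cv2.minEnclosingCircle(q[:,:2].astype(np.float32));print(nm,len(q),np.median(q,0),np.array(cc),r)
E
```

```text
17.5333 [535.5  91.4 381.7] [ 0.1 -0.4  0. ] 0.005826858858199215
head 557 [584.4 141.8 114. ] [585.  141.4] 8.959687232971191
ringtop 1983 [582.5 143.   89. ] [585.3 140.6] 21.944473266601562
```

View pics/w6.png

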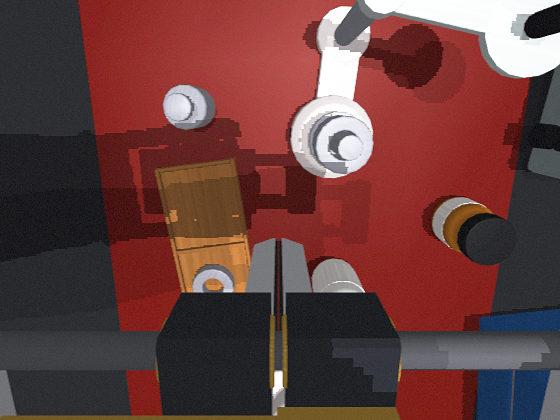

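The wrist view shows the ring on the carrier at (340,147) and the spindle up. The guard is open at the upper right, the flat ring is in place at (213,283), and the gripper is clear. I hand the job in.

```bash
python3 -c "
from plant import *
print(close_job())"
```

```text
the job is handed in; nothing more can be done
None
```

I handed the job in at about 17.5 s: the guard is open, the tall ring rests on the carrier, and the spindle was pressed to its stop for about 1.5 s and let up slowly; the hand-in gave no verdict, and I took no closing picture of the mushroom, though the arm never went near it.

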